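Feel a loco wheel for bearing play

ROBOT

A 6-joint arm with a two-finger parallel gripper is mounted at the origin on the work surface. World frame = base frame: x ahead of the robot, y to its left, z up, the work surface at z = 0. Lengths are in m, angles in rad, forces in N, time in s.
With the tool pointing down it reaches from about 0.325 to 0.9 m from the base axis. Payload 3.5 kg.
Tool frame: the origin (TCP) lies at the very end of the fingers, on their centre line; the grasp point (between the pads) lies manip.grasp_offset behind it (manip.grasp_offset is the distance from the TCP to the grasp point, in m); z points along the fingers, y is the direction in which the jaws open and shut (so a half turn about z gives the same grasp; the last joint's range is limited). The gripper opens to 85 mm and grips with 20 to 120 N. Pads are 22 mm wide; open, the fingers measure 114 mm over their backs; the gripper's body (76 mm by 85 mm) begins 54 mm behind the grasp point. The pads swing forward as they close: fully open they stand 13 mm farther back than shut.
Start: joints at [1.15, 0.276, -0.026, 1.268, 0, 1.467], TCP at [0.195, 0.594, 0.231] pointing down, gripper open.
Joint ranges: [-3.12, 3.12], [-0.85, 1.88], [-1.08, 1.24], [-1.95, 2.15], [-1.57, 1.53], [-3.14, 3.14]. Speed limits (rad/s): [2.57, 2.57, 3.14, 3.14, 3.14, 3.14].

INTERFACE

Orientations are given as a unit quaternion [x, y, z, w].
In Python, from workcell import status, imaging, manip, spotter gives the robot as it stands.
- The arm moves only by the tool move_arm, never from a script. Its argument "series" is a list of rows, each an object with "travel": the shift along the tool's x, y, z normalised to -1 to 1, where 1 is 0.6 m, a list of three; "turn": the turn, a rotation vector about the tool's x, y, z normalised to -1 to 1, where 1 is 60 degrees, a list of three. In form: [{"travel": [x, y, z], "turn": [ax, ay, az]}, ...]. A call has 1 to 12 rows; each row is the pose to reach, as a shift and turn from the pose measured when the call began, along the tool's axes at that moment; what a row does not reach only later rows make up. A row lasts 1/12 s, in which the tool goes at most 41.7 mm and 7.16 degrees, less where a joint would pass 70% of its speed; a pose out of reach is approached as far as the arm can. A call with a number of a shift or a turn outside -1 to 1 is refused whole. A call with a gripper value outside its range is refused whole. "gripper" is the closure, from 0 (fully open) to 1 (shut), set as the call begins (left out, the last holds). The fingers move at their own pace and stop on an object; "newtons" is the grip in N (left out, the last holds). Time passes only in rows, so rows that repeat a pose let the fingers close. It gives the time, the measured TCP pose, the force and the opening at its end, in the units of the state.
- status.observe(): the state, without advancing time (a new reading comes with each control period).
- imaging.camera(name): name is "side" or "top"; returns a dict with "img" (400x640x3 uint8, blue, green, red), "fovy" (degrees; the focal length in pixels is half the picture's height over the tangent of half this angle, whatever the lens; pixels are square), "cx", "cy" (the principal point, pixels), "R" (3x3) and "t" (3): a world point X has camera coordinates R X + t. Camera axes: x right, y down, z forward; pixel columns grow to the right and rows downward; lengths in m; the calibration is good to about 2 mm. A picture is of the moment at which its call begins. There is no depth.
- manip.sign_off(): hands the job in, once; it reports no verdict.
Trained networks look in a picture, given as the dict that the camera call returned (one of the last four; its "shot" number tells which), for a name from the list of things; names that differ only in an ending like _2 or _b are one class to them, and where a whole thing is asked for, a point or a joint stands for the part that bears it (a point fixed in the world has none). Each returns a list of dicts, best first, with "score" (0 to 1); they miss things now and then, are a little off and sometimes report something else, mostly with a low value. They report only what shows in the picture. A call takes as long as a camera call. They do not tell look-alikes from the thing itself.
- spotter.look_for(picture, target): "point" ([x, y, z] in m, in world coordinates, good to about 4 mm: the middle of the surface that is visible of it).
- spotter.masks_of(picture, target): "mask" (400x640 bool, what is visible of it).
- spotter.pinpoint(picture, target): "point" ([x, y, z] in m, in world coordinates, good to about 4 mm: a listed point, or the origin of a listed thing).
The state is a dict: "time": time; "q": joint angles; "qd": joint speeds; "tau": joint torques, N m; "position": TCP position; "eef_rot": TCP orientation; "force": force on the tool from outside, world axes, zero at the start; "wrist_torque": the same for the moment, N m; "finger_gap": finger opening in m.
Only numpy, scipy, OpenCV 4.12 (cv2) and the standard library are available. Lean on these libraries where they do the work, as an engineer would, in place of code of your own. Each camera call takes 0.05 s, during which the arm holds its last target. There are 200 camera calls.

TASK

Check the red wheel on the stand with the yellow bearing block for bearing play: rock the top of the wheel all the way in towards its yellow block, then all the way out the other way, then set it back upright and let go. Leave the wheel on the blue stand alone.

Things in the scene. Friction and masses are not known exactly. Their poses are not given: they have to be found in the camera images.
- yellow_wheel (a joint): Lean of the wheel to check, rad: 0 upright, + its top leans in towards the yellow block, - out. Stops at about +0.26 and -0.26 (top 20 mm to the side). It leans about a level line, square to the axle, through the wheel's centre, against light friction (2 to 4 N at the rim), stays where left and does not roll round. Starts within 0.08 of upright.
- yellow_wheel_top (a point): Top of that wheel, mid-rim: red disc, steel tyre, on edge, radius 80 mm, centre 105 mm above the table. Rim 24 mm wide along the axle (12 mm each side of this point); block-side 7 mm is the flange (radius 80), the rest tread (radius 74). Disc inside radius 65 is 12 mm wide. Axes lean with the wheel: z from its centre up to here, y along the axle away from the block, x along the rim.
- yellow_stand: Stand fixed to the table; origin on the table under the wheel's centre, z up, y along the axle away from the block. Grey base 130 x 150 x 12 mm; yellow bearing block 80 mm wide in x, from y = -55 to -100 mm, top 136 mm above the table. Steel axle, 24 mm diameter, through the wheel to y = +30 mm, yellow washer near its end.
- blue_wheel_top (a point): The same point, with the same axes, of an identical red wheel on an identical stand whose bearing block and washer are blue. To be left alone. It rocks just as easily.
Not all that is in view belongs to the job. What is shaped like the yellow_stand but pink is not meant.

How it is judged:
On the way, in this order (a step that is already met when the one before it is completed fails the run):
1. the top of the yellow stand's wheel is rocked in towards its block (value of joint yellow_wheel above 0.16 rad), for 0.1 s.
2. then it is rocked out the other way (value of joint yellow_wheel below -0.16 rad), for 0.1 s.
At the end, for the whole second after the job is handed in: The wheel on the yellow stand has been rocked in by more than 0.16 rad (9 degrees), then out by more than 0.16 rad, and stands upright again within 0.12 rad (7 degrees), at rest and let go; the top of the wheel on the blue stand has never moved by more than 8 mm (value of joint yellow_wheel between -0.12 and 0.12 rad and velocity of joint yellow_wheel between -0.05 and 0.05 rad/s); the robot touches nothing.
It fails at once if the wheel on the blue stand is rocked (distance of blue_wheel_top from where it was at the start of the episode above 0.008 m).
It also fails if it takes over 35 s, if anything falls off the work surface, if the arm or the gripper's body presses on something with over 40 N, if the wrist force passes 120 N, or if a joint passes its speed limit or range.

## Working session

There is one attempt and no reset: what is moved stays moved. The work goes in short steps, Python scripts to look and compute and a tool call to move; the robot and the scene stay as the last step left them, time stands still between calls to the robot, and variables do not carry over. Pictures are saved under pics/ and viewed, about 8 in all and at most 12, crops included, and the job is handed in when it is done.

Besides the shell and the picture viewer there is one more tool, called after "Call:" as name(argument=value, ...), one argument or row to a line, values as JSON. move_arm: Moves the arm, as the interface text tells. Scaled input: -1 to 1 covers 0.6 m each way for a shift and 60 degrees each way for a turn. Its arguments: {"type":"object","properties":{"series":{"type":"array","items":{"type":"object","properties":{"travel":{"type":"array","items":{"type":"number"}},"turn":{"type":"array","items":{"type":"number"}}}}},"gripper":{"type":"number"},"newtons":{"type":"number"}},"required":["series"]}

```bash
mkdir -p pics
cat > h.py <<'E'
import numpy as np, cv2
from workcell import status, imaging, manip, spotter
E
python3 - <<'E'
from h import *
s=status.observe(); print(s['time'],s['position'],s['eef_rot'],s['finger_gap'],manip.grasp_offset)
for n in('side','top'):
    p=imaging.camera(n); cv2.imwrite(f'pics/{n}0.png',p['img'])
    print(n,p['fovy'],p['cx'],p['cy'],np.round(p['R'],3).tolist(),np.round(p['t'],3))
    for t in('yellow_wheel_top','blue_wheel_top','yellow_stand'):
        for d in spotter.pinpoint(p,t)[:4]:
            X=np.array(d['point']);c=np.array(p['R'])@X+p['t'];f=200/np.tan(np.radians(p['fovy']/2))
            print(t,round(d['score'],2),X.round(3),(c[:2]/c[2]*f+[p['cx'],p['cy']]).round())
E
```

```text
0.0 [0.19500548 0.59296868 0.23013019] [ 1.58242251e-01  9.87399652e-01 -1.10875095e-03 -2.97537016e-04] 0.08564241877068748 0.0187
side 57.96432633618816 315.7150869628947 202.8544025525399 [[0.716, -0.698, -0.004], [-0.392, -0.397, -0.83], [0.578, 0.596, -0.558]] [-0.348  0.252  0.813]
yellow_wheel_top 0.73 [ 0.525 -0.146  0.187] [366. 183.]
blue_wheel_top 0.8 [0.602 0.188 0.189] [300. 136.]
yellow_stand 0.76 [ 0.528 -0.145 -0.001] [362. 239.]
yellow_stand 0.56 [ 0.237 -0.382 -0.001] [360. 358.]
top 49.508907261871826 311.5170509207526 195.25393103521566 [[-0.06, -0.998, -0.004], [-0.97, 0.059, -0.237], [0.237, -0.01, -0.972]] [-0.066  0.463  0.975]
yellow_wheel_top 0.74 [ 0.525 -0.149  0.188] [336. 148.]
yellow_wheel_top 0.56 [ 0.239 -0.386  0.183] [465. 279.]
blue_wheel_top 0.93 [0.603 0.184 0.187] [179. 123.]
yellow_stand 0.7 [ 0.237 -0.379  0.002] [437. 283.]
yellow_stand 0.69 [ 0.524 -0.137 -0.   ] [327. 174.]
```

View pics/top0.png

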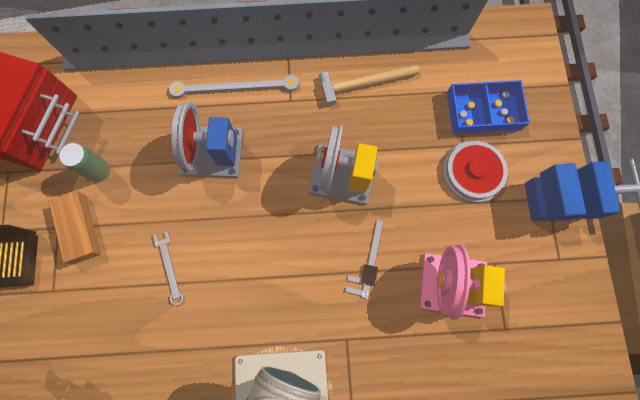

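View pics/side0.png

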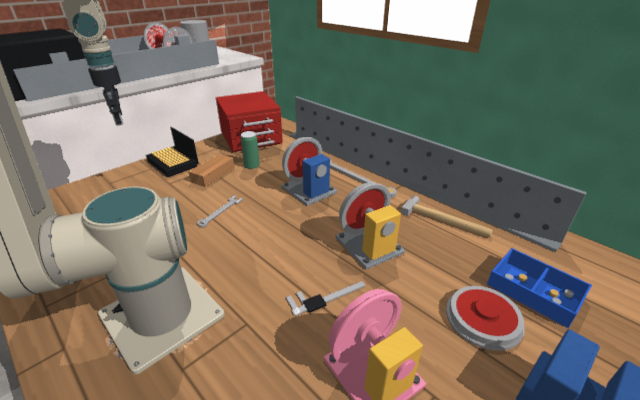

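Candidates in the top view are the wheel on the yellow stand (333,155), the blue-stand wheel (185,137, to be left alone), the pink stand with its yellow block (455,280, not meant) and a loose wheel lying flat (476,170). I choose (333,155): red disc, grey base, yellow block. Next I check it in a close crop and measure the axle direction.

```bash
cat >> h.py <<'E'
def proj(p,X):
    c=np.atleast_2d(X)@np.array(p['R']).T+p['t'];f=200/np.tan(np.radians(p['fovy']/2))
    return c[:,:2]/c[:,2:]*f+[p['cx'],p['cy']]
def model(p0,th,lean,off=0):
    "key points in world: base corners, block top corners, rim circle both faces"
    S=[[x,y,.012] for x,y in((-.065,-.075),(.065,-.075),(.065,.075),(-.065,.075))]
    B=[[x,y,.136] for x,y in((-.04,-.1),(.04,-.1),(.04,-.055),(-.04,-.055))]
    a=np.linspace(0,2*np.pi,60);W=[]
    for y,r in((-.012,.08),(.012,.074)):
        z=r*np.cos(a); W.append(np.c_[r*np.sin(a), y*np.cos(lean)-z*np.sin(lean), .105+z*np.cos(lean)+y*np.sin(lean)])
    R=np.array([[np.cos(th),-np.sin(th),0],[np.sin(th),np.cos(th),0],[0,0,1]])
    return [np.array(q)@R.T+[*p0,0] for q in(S,B,*W)]
def overlay(name,p,p0,th,lean,box,k=4,draw=True):
    x0,y0,x1,y1=box; im=cv2.resize(p['img'][y0:y1,x0:x1],None,fx=k,fy=k,interpolation=cv2.INTER_CUBIC)
    if draw:
        for q,c in zip(model(p0,th,lean),((0,255,0),(255,0,255),(255,255,0),(0,255,255))):
            cv2.polylines(im,[((proj(p,q)-[x0,y0]+.5)*k).round().astype(int)],True,c,1)
    return im
E
python3 - <<'E'
from h import *
ims=[]
for n,b in(('top',(290,110,390,210)),('side',(320,170,420,270))):
    p=imaging.camera(n)
    m=cv2.inRange(cv2.cvtColor(p['img'],cv2.COLOR_BGR2HSV),(22,150,90),(34,255,255))
    print(n,cv2.countNonZero(m[b[1]:b[3],b[0]:b[2]]))
    ims.append(np.vstack([overlay('',p,(.526,-.143),0.15,0,b,draw=False,k=4)]))
    ims[-1]=np.hstack([ims[-1]])
cv2.imwrite('pics/c1.png',np.hstack(ims))
E
```

```text
top 614
side 72
```

View pics/c1.png

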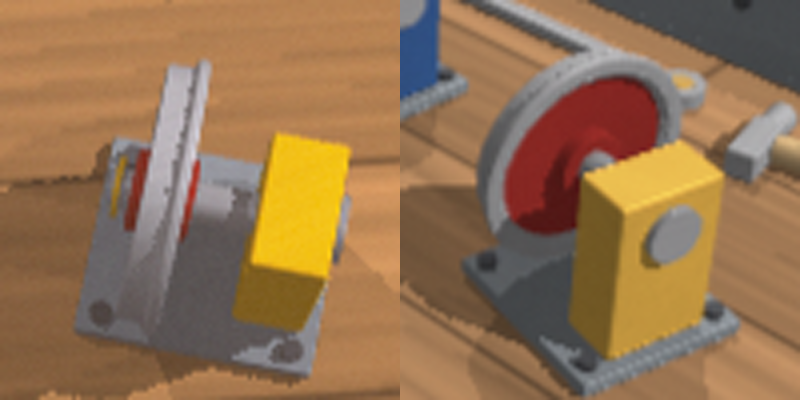

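The crop confirms it: red disc, steel tyre and yellow block on a grey base. In crop pixels (4x), the block top corners are at about (277,133), (350,147), (327,278) and (249,264) in the top view. I fit the stand pose from the corners in both views.

Run:
```python
from h import *
from scipy.optimize import least_squares
P={n:imaging.camera(n) for n in('top','side')}
BX={'top':(290,110,390,210),'side':(320,170,420,270)}
obs={'top':({0:(312,375),2:(115,138),3:(77,328)},[(327,278),(350,147),(277,133),(249,264)]),
'side':({0:(185,393),1:(340,322),3:(63,263)},[(227,213),(324,176),(285,140),(182,178)])}
def res(v):
    r=[]
    S,B,_,_=model(v[:2],v[2],0)
    for n in P:
        o=np.array(BX[n][:2])
        for i,u in obs[n][0].items(): r.append(proj(P[n],S[i])[0]-(o+np.array(u)/4-.5))
        r.append((proj(P[n],B)-(o+np.array(obs[n][1])/4-.5)).ravel())
    return np.concatenate(r)
s=least_squares(res,[.526,-.143,-.2],loss='soft_l1'); print(s.x.round(4),np.round(s.fun,1))
v=s.x
for t in P:
    for d in spotter.pinpoint(P[t],'yellow_wheel_top')[:1]:
        e=np.array(d['point'])[:2]-v[:2]; print('top local',np.array([np.cos(v[2])*e[0]+np.sin(v[2])*e[1],-np.sin(v[2])*e[0]+np.cos(v[2])*e[1]]).round(4))
cv2.imwrite('pics/c2.png',np.hstack([overlay('',P[n],v[:2],v[2],0,BX[n]) for n in P]))
from scipy.spatial.transform import Rotation as Ro
q=status.observe(); R=Ro.from_quat(q['eef_rot']).as_matrix(); print(R.round(3).tolist(),q['position'],q['time'])
```

```text
[ 0.5261 -0.1459 -0.2282] [-10.9  -1.8 -12.5  -1.  -11.9   0.1   3.7   0.8   2.7  -0.2   1.1   0.1
   3.    1.1  -6.3  -8.   -7.3  -7.2  -7.   -5.9   1.1   1.    2.    0.
  -0.3   0.4   0.8   0.4]
top local [-0.2289 -0.3032]
top local [-0.2284 -0.2976]
[[-0.95, 0.313, 0.0], [0.313, 0.95, 0.0], [0.0, 0.0, -1.0]] [0.19530037 0.593713   0.23135782] 0.7
```

View pics/c2.png

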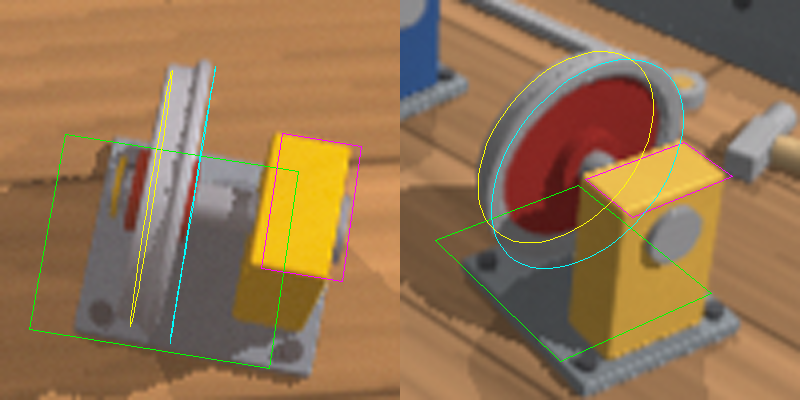

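The base isn't centred under the wheel; it sits off towards the block. I refit with that offset as an unknown and choose the detection nearest the stand.

```bash
sed -i 's/S=\[\[x,y,.012\]/S=[[x,y+off,.012]/; s/def overlay(name,p,p0,th,lean,box,k=4,draw=True)/def overlay(name,p,p0,th,lean,box,k=4,draw=True,off=-.027)/; s/model(p0,th,lean)/model(p0,th,lean,off)/' h.py
python3 - <<'E'
from h import *
from scipy.optimize import least_squares
P={n:imaging.camera(n) for n in('top','side')}
BX={'top':(290,110,390,210),'side':(320,170,420,270)}
obs={'top':({0:(312,375),2:(115,138),3:(77,328)},[(327,278),(350,147),(277,133),(249,264)]),
'side':({0:(185,393),1:(340,322),3:(63,263)},[(227,213),(324,176),(285,140),(182,178)])}
def res(v):
    r=[]
    S,B,_,_=model(v[:2],v[2],0,v[3])
    for n in P:
        o=np.array(BX[n][:2])
        for i,u in obs[n][0].items(): r.append(proj(P[n],S[i])[0]-(o+np.array(u)/4-.5))
        r.append((proj(P[n],B)-(o+np.array(obs[n][1])/4-.5)).ravel())
    return np.concatenate(r)
s=least_squares(res,[.526,-.143,-.2,-.027]); print(s.x.round(4),np.round(s.fun,1))
v=s.x; np.save('v.npy',v)
for t in P:
  for w in('yellow_wheel_top','yellow_stand'):
    for d in spotter.pinpoint(P[t],w):
        e=np.array(d['point'])[:2]-v[:2]
        if np.hypot(*e)<.08: print(w,'local',np.array([np.cos(v[2])*e[0]+np.sin(v[2])*e[1],-np.sin(v[2])*e[0]+np.cos(v[2])*e[1]]).round(4))
cv2.imwrite('pics/c3.png',np.hstack([overlay('',P[n],v[:2],v[2],0,BX[n],off=v[3]) for n in P]))
E
```

```text
[ 0.5297 -0.1417 -0.2595 -0.0358] [ 0.6  0.5  0.5 -0.3 -0.2  0.6  0.9  0.7  1.  -0.2 -0.5 -0.4  0.3  0.3
  0.2 -1.3  0.7 -0.3 -0.4 -0.9 -0.7 -0.3  0.8 -0.6 -1.  -0.4 -0.5 -1. ]
yellow_wheel_top local [-0.0024 -0.0031]
yellow_stand local [-0.0042  0.0026]
yellow_wheel_top local [-0.0056 -0.0054]
yellow_stand local [ 0.0021 -0.0049]
```

View pics/c3.png

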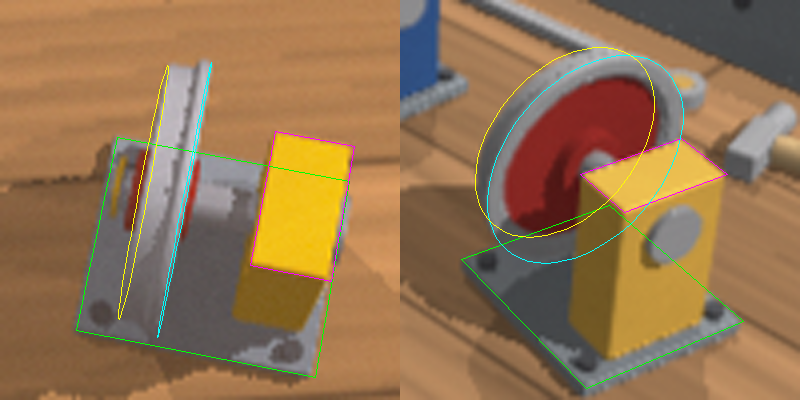

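The fit is within about 1 px: centre (0.530, -0.142), axle at yaw -0.26, wheel nearly upright. Now I move above it at the present height, with the jaws part closed.

Call:
move_arm(
  series=[
    {"travel":[-0.914,-0.99,0],"turn":[0,0,-0.056]},
    {"travel":[-0.914,-0.99,0],"turn":[0,0,-0.056]},
    {"travel":[-0.914,-0.99,0],"turn":[0,0,-0.056]},
    {"travel":[-0.914,-0.99,0],"turn":[0,0,-0.056]},
    {"travel":[-0.914,-0.99,0],"turn":[0,0,-0.056]},
    {"travel":[-0.914,-0.99,0],"turn":[0,0,-0.056]},
    {"travel":[-0.914,-0.99,0],"turn":[0,0,-0.056]},
    {"travel":[-0.914,-0.99,0],"turn":[0,0,-0.056]},
    {"travel":[-0.914,-0.99,0],"turn":[0,0,-0.056]},
    {"travel":[-0.914,-0.99,0],"turn":[0,0,-0.056]},
    {"travel":[-0.914,-0.99,0],"turn":[0,0,-0.056]},
    {"travel":[-0.914,-0.99,0],"turn":[0,0,-0.056]},
  ],
  gripper=0.4,
)

```text
time: 2.0
position: [0.4031, 0.1369, 0.2318]
eef_rot: [0.129, 0.992, 0.0, 0.001]
force: [0.3, 1.1, 0.3]
finger_gap: 0.0514
```

```bash
cat > go.py <<'E'
import sys
from h import *
from scipy.spatial.transform import Rotation as Ro
v=np.load('v.npy'); c,s=np.cos(v[2]),np.sin(v[2])
Rs=np.array([[c,-s,0],[s,c,0],[0,0,1]])
q=status.observe(); R=Ro.from_quat(q['eef_rot']).as_matrix(); p=np.array(q['position'])
print('t',round(q['time'],2),'local tcp',(Rs.T@(p-[*v[:2],0])).round(4),'gap',round(q['finger_gap'],4),'F local',(Rs.T@q['force']).round(1))
if len(sys.argv)>1:
    X=Rs@np.array([float(a) for a in sys.argv[1:4]])+[*v[:2],0]
    T=Rs@np.array([[-1,0,0],[0,1,0],[0,0,-1]])
    print('travel',(R.T@(X-p)/.6).round(4),'turn',(Ro.from_matrix(R.T@T).as_rotvec()/np.radians(60)).round(4))
E
python3 go.py 0 0 0.231
```

```text
t 2.0 local tcp [-0.1937  0.2368  0.2318] gap 0.0514 F local [0.  1.2 0.3]
travel [-0.3227 -0.3948  0.0014] turn [0.0006 0.0012 0.0006]
```

Call:
move_arm(
  series=[
    {"travel":[-0.323,-0.395,0.001]},
    {"travel":[-0.323,-0.395,0.001]},
    {"travel":[-0.323,-0.395,0.001]},
    {"travel":[-0.323,-0.395,0.001]},
    {"travel":[-0.323,-0.395,0.001]},
    {"travel":[-0.323,-0.395,0.001]},
    {"travel":[-0.323,-0.395,0.001]},
    {"travel":[-0.323,-0.395,0.001]},
    {"travel":[-0.323,-0.395,0.001]},
    {"travel":[-0.323,-0.395,0.001]},
    {"travel":[-0.323,-0.395,0.001]},
  ],
)

```text
validation failed for argument at $.se...
```

```bash
python3 go.py 0 0 0.165
python3 - <<'E'
from h import *
v=np.load('v.npy')
BX={'top':(290,70,390,190),'side':(320,130,420,250)}
cv2.imwrite('pics/c4.png',np.hstack([overlay('',imaging.camera(n),v[:2],v[2],0,BX[n],off=v[3]) for n in BX]))
E
```

```text
t 2.0 local tcp [-0.1937  0.2368  0.2318] gap 0.0514 F local [0.  1.2 0.3]
travel [-0.3225 -0.3949  0.1114] turn [0.0006 0.0012 0.0006]
```

View pics/c4.png

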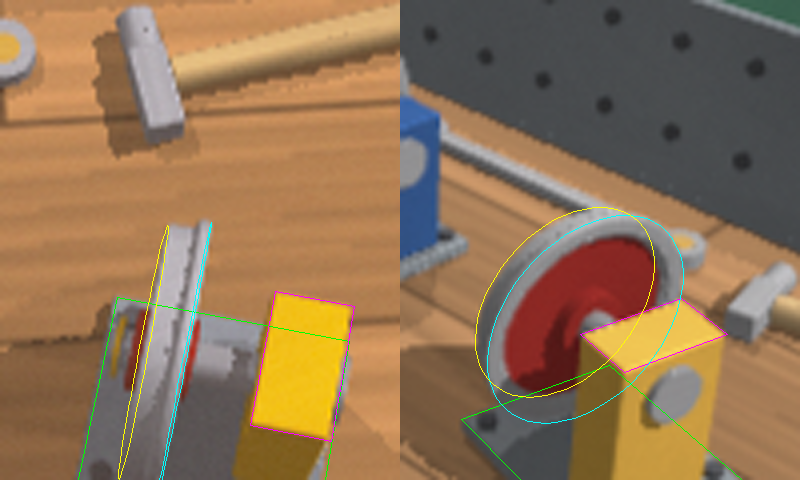

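The "turn" entry is required, so that call was refused and nothing moved. The picture shows only the stand, unchanged (wheel rim at about (185,230) in the top crop), with no arm in view. I repeat the move.

Call:
move_arm(
  series=[
    {"travel":[-0.323,-0.395,0.001],"turn":[0,0,0]},
    {"travel":[-0.323,-0.395,0.001],"turn":[0,0,0]},
    {"travel":[-0.323,-0.395,0.001],"turn":[0,0,0]},
    {"travel":[-0.323,-0.395,0.001],"turn":[0,0,0]},
    {"travel":[-0.323,-0.395,0.001],"turn":[0,0,0]},
    {"travel":[-0.323,-0.395,0.001],"turn":[0,0,0]},
    {"travel":[-0.323,-0.395,0.001],"turn":[0,0,0]},
    {"travel":[-0.323,-0.395,0.001],"turn":[0,0,0]},
    {"travel":[-0.323,-0.395,0.001],"turn":[0,0,0]},
    {"travel":[-0.323,-0.395,0.001],"turn":[0,0,0]},
    {"travel":[-0.323,-0.395,0.001],"turn":[0,0,0]},
  ],
)

```text
time: 3.02
position: [0.5288, -0.1447, 0.2317]
eef_rot: [0.133, 0.991, -0.0, 0.001]
force: [-0.1, 0.2, -0.2]
finger_gap: 0.0513
```

```bash
python3 go.py 0 0 0.165
python3 - <<'E'
from h import *
v=np.load('v.npy')
BX={'top':(290,70,390,190),'side':(320,130,420,250)}
cv2.imwrite('pics/c5.png',np.hstack([overlay('',imaging.camera(n),v[:2],v[2],0,BX[n],off=v[3]) for n in BX]))
E
```

```text
t 3.02 local tcp [-0.     -0.0032  0.2317] gap 0.0513 F local [-0.2  0.2 -0.2]
travel [1.000e-04 5.300e-03 1.111e-01] turn [-0.0002  0.0014 -0.0079]
```

View pics/c5.png

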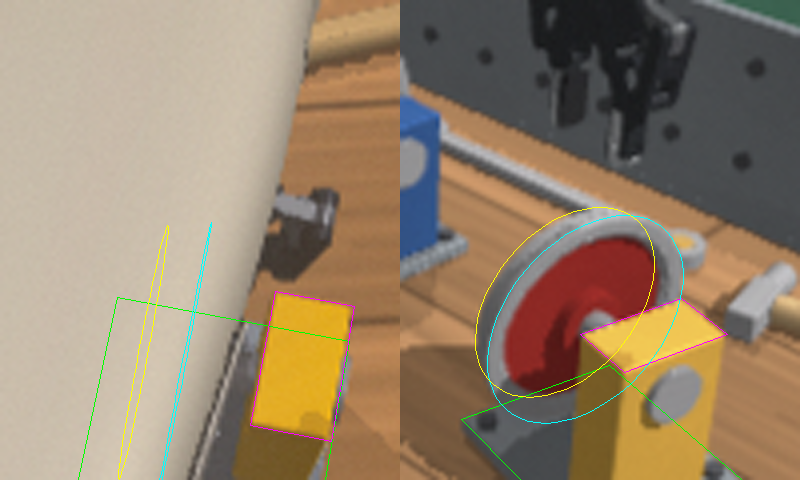

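The side view shows the fingertips at about (567,120) and (625,155), straddling the rim top at about (600,215). I lower them by 66 mm.

Call:
move_arm(
  series=[
    {"travel":[0,0.003,0.03],"turn":[0,0,-0.008]},
    {"travel":[0,0.003,0.06],"turn":[0,0,-0.008]},
    {"travel":[0,0.003,0.085],"turn":[0,0,-0.008]},
    {"travel":[0,0.003,0.1],"turn":[0,0,-0.008]},
    {"travel":[0,0.003,0.111],"turn":[0,0,-0.008]},
    {"travel":[0,0.003,0.111],"turn":[0,0,-0.008]},
  ],
)

```text
time: 3.62
position: [0.5282, -0.1415, 0.1641]
eef_rot: [0.128, 0.992, -0.0, -0.0]
force: [-0.3, -0.1, -0.4]
finger_gap: 0.0516
```

```bash
python3 go.py 0 -0.028 0.165
python3 - <<'E'
from h import *
v=np.load('v.npy')
p=imaging.camera('side')
cv2.imwrite('pics/c6.png',overlay('',p,v[:2],v[2],0,(320,130,420,250),draw=False,k=5))
E
```

```text
t 3.62 local tcp [-0.0014 -0.0002  0.1641] gap 0.0516 F local [-0.2 -0.1 -0.4]
travel [-0.0023 -0.0464 -0.0015] turn [-0.0001 -0.0003  0.0021]
```

View pics/c6.png

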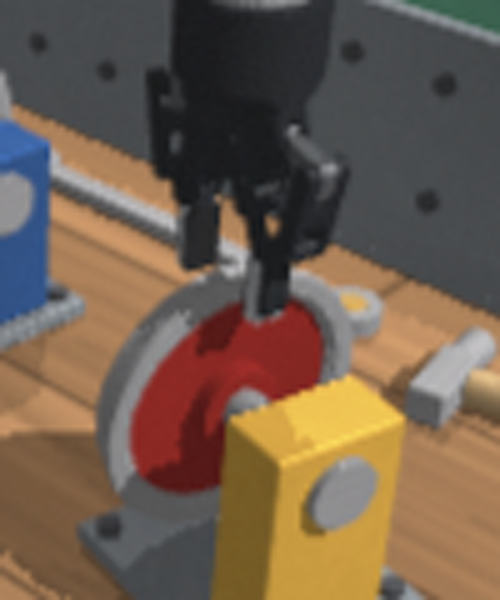

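The fingers straddle the rim: near pad at (265,310), far pad at (195,260), force about 0. Now I rock it in towards the block.

Call:
move_arm(
  series=[
    {"travel":[0,-0.012,0],"turn":[0,0,0]},
    {"travel":[0,-0.022,0],"turn":[0,0,0]},
    {"travel":[0,-0.03,0],"turn":[0,0,0]},
    {"travel":[0,-0.037,0],"turn":[0,0,0]},
    {"travel":[0,-0.043,0],"turn":[0,0,0]},
    {"travel":[0,-0.047,0],"turn":[0,0,0]},
    {"travel":[0,-0.049,0],"turn":[0,0,0]},
    {"travel":[0,-0.049,0],"turn":[0,0,0]},
    {"travel":[0,-0.049,0],"turn":[0,0,0]},
  ],
)

```text
time: 4.42
position: [0.5212, -0.1708, 0.165]
eef_rot: [0.129, 0.992, -0.001, 0.0]
force: [1.2, 1.4, -0.3]
finger_gap: 0.0513
```

```bash
cat > see.py <<'E'
from h import *
import sys
v=np.load('v.npy'); c,s=np.cos(v[2]),np.sin(v[2])
p=imaging.camera('side')
for d in spotter.pinpoint(p,'yellow_wheel_top'):
    e=np.array(d['point'])-[*v[:2],0]
    if np.hypot(*e[:2])<.08: print('top local',round(c*e[0]+s*e[1],4),round(-s*e[0]+c*e[1],4),round(e[2],4),d['score'])
cv2.imwrite(sys.argv[1],overlay('',p,v[:2],v[2],float(sys.argv[2]),(320,130,420,250),k=5))
E
python3 go.py 0 -0.034 0.164; python3 see.py pics/c7.png 0.23
```

```text
t 4.42 local tcp [-0.0006 -0.0303  0.165 ] gap 0.0513 F local [ 0.8  1.7 -0.3]
travel [-0.0011 -0.0061  0.0016] turn [-0.0013  0.0009  0.0015]
top local -0.0035 -0.0159 0.1849 0.61
```

View pics/c7.png

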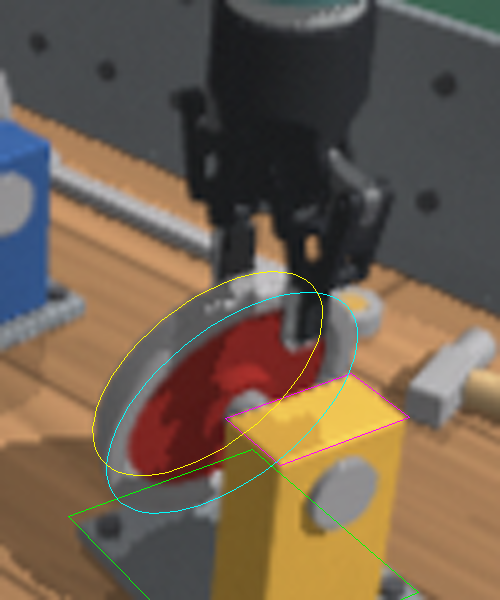

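The wheel leans in: its outline sits close to the 0.23 overlay, and the network's top point gives about 0.20. I push on until the stop is felt.

Call:
move_arm(
  series=[
    {"travel":[0,-0.003,0],"turn":[0,0,0]},
    {"travel":[0,-0.006,0],"turn":[0,0,0]},
    {"travel":[0,-0.008,0],"turn":[0,0,0]},
    {"travel":[0,-0.008,0],"turn":[0,0,0]},
  ],
)

```text
time: 4.85
position: [0.5199, -0.1742, 0.1644]
eef_rot: [0.128, 0.992, 0.001, 0.0]
force: [2.6, 5.3, -1.3]
finger_gap: 0.0513
```

```bash
python3 go.py 0 0.03 0.165
```

```text
t 4.85 local tcp [-0.001  -0.034   0.1644] gap 0.0513 F local [ 1.2  5.8 -1.3]
travel [-0.002   0.1066 -0.0009] turn [0.0016 0.0001 0.0021]
```

Call:
move_arm(
  series=[
    {"travel":[0,-0.005,0],"turn":[0,0,0]},
    {"travel":[0,-0.008,0],"turn":[0,0,0]},
    {"travel":[0,-0.008,0],"turn":[0,0,0]},
  ],
)

```text
time: 5.1
position: [0.52, -0.1743, 0.1641]
eef_rot: [0.127, 0.992, 0.007, 0.001]
force: [5.7, 13.5, 0.0]
finger_gap: 0.051
```

```bash
python3 go.py 0 0.026 0.165
```

```text
t 5.1 local tcp [-0.001  -0.034   0.1641] gap 0.051 F local [ 2.  14.6  0. ]
travel [-0.0021  0.1    -0.0002] turn [0.0132 0.0008 0.0041]
```

The force rose to 14.6 N with no further motion, so the inner stop is reached. Now I rock it outward.

Call:
move_arm(
  series=[
    {"travel":[0,0.02,0],"turn":[0,0,0]},
    {"travel":[0,0.04,0],"turn":[0,0,0]},
    {"travel":[0,0.055,0],"turn":[0,0,0]},
    {"travel":[0,0.07,0],"turn":[0,0,0]},
    {"travel":[0,0.08,0],"turn":[0,0,0]},
    {"travel":[0,0.09,0],"turn":[0,0,0]},
    {"travel":[0,0.098,0],"turn":[0,0,0]},
    {"travel":[0,0.104,0],"turn":[0,0,0]},
    {"travel":[0,0.107,0],"turn":[0,0,0]},
    {"travel":[0,0.107,0],"turn":[0,0,0]},
  ],
)

```text
time: 5.93
position: [0.5362, -0.1141, 0.1651]
eef_rot: [0.128, 0.992, 0.004, 0.001]
force: [-0.9, -8.0, 2.1]
finger_gap: 0.0516
```

```bash
python3 go.py 0 0.034 0.165; python3 see.py pics/c8.png -0.25
```

```text
t 5.93 local tcp [-0.0007  0.0283  0.1651] gap 0.0516 F local [ 1.2 -8.   2.1]
travel [-0.0012  0.0094  0.0003] turn [0.0078 0.0016 0.0034]
top local -0.0053 0.0195 0.183 0.55
```

View pics/c8.png

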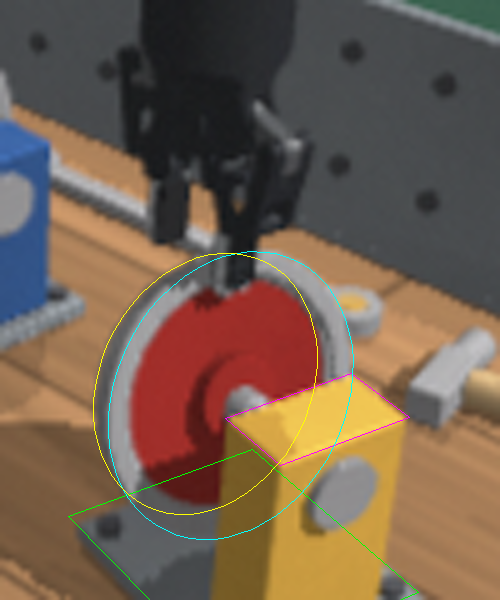

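The wheel leans out: the outline matches the -0.25 overlay and the network puts the top at +19.5 mm. One nudge to confirm the stop.

Call:
move_arm(
  series=[
    {"travel":[0,0.004,0],"turn":[0,0,0]},
    {"travel":[0,0.008,0],"turn":[0,0,0]},
    {"travel":[0,0.008,0],"turn":[0,0,0]},
  ],
)

```text
time: 6.28
position: [0.5364, -0.1139, 0.1649]
eef_rot: [0.129, 0.992, -0.002, 0.0]
force: [-4.0, -15.5, 2.0]
finger_gap: 0.0511
```

```bash
python3 go.py 0 -0.015 0.165
```

```text
t 6.28 local tcp [-0.0006  0.0286  0.1649] gap 0.0511 F local [  0.1 -16.    2. ]
travel [-0.001  -0.0726  0.0001] turn [-0.0028  0.0012  0.0008]
```

Both stops are felt, at TCP y -34.0 and +28.6 mm, so the true centre is -2.7 mm. Upright comes when pushing inward to TCP y of about -16.4 mm; after that I back off to the middle.

Call:
move_arm(
  series=[
    {"travel":[0,-0.02,0],"turn":[0,0,0]},
    {"travel":[0,-0.04,0],"turn":[0,0,0]},
    {"travel":[0,-0.053,0],"turn":[0,0,0]},
    {"travel":[0,-0.063,0],"turn":[0,0,0]},
    {"travel":[0,-0.069,0],"turn":[0,0,0]},
    {"travel":[0,-0.073,0],"turn":[0,0,0]},
    {"travel":[0,-0.075,0],"turn":[0,0,0]},
    {"travel":[0,-0.075,0],"turn":[0,0,0]},
    {"travel":[0,-0.075,0],"turn":[0,0,0]},
  ],
)

```text
time: 7.03
position: [0.5248, -0.1576, 0.165]
eef_rot: [0.129, 0.992, -0.002, 0.0]
force: [0.4, 1.7, 1.1]
finger_gap: 0.051
```

```bash
python3 go.py 0 -0.0027 0.165; python3 see.py pics/c9.png 0
```

```text
t 7.03 local tcp [-0.0006 -0.0166  0.165 ] gap 0.051 F local [-0.   1.8  1.1]
travel [-0.001   0.0231 -0.0001] turn [-0.0035  0.0012  0.0009]
top local -0.0024 -0.0021 0.1837 0.61
top local 0.0021 -0.0009 -0.0028 0.44
```

Network top is at y -2.1 mm, against a centre of -2.7 mm, so the wheel is upright. I back off to the middle, then lift straight up.

Call:
move_arm(
  series=[
    {"travel":[0,0.012,0],"turn":[0,0,0]},
    {"travel":[0,0.023,0],"turn":[0,0,0]},
    {"travel":[0,0.023,0],"turn":[0,0,0]},
    {"travel":[0,0.023,-0.03],"turn":[0,0,0]},
    {"travel":[0,0.023,-0.07],"turn":[0,0,0]},
    {"travel":[0,0.023,-0.12],"turn":[0,0,0]},
    {"travel":[0,0.023,-0.17],"turn":[0,0,0]},
    {"travel":[0,0.023,-0.2],"turn":[0,0,0]},
    {"travel":[0,0.023,-0.2],"turn":[0,0,0]},
    {"travel":[0,0.023,-0.2],"turn":[0,0,0]},
  ],
)

```text
time: 7.97
position: [0.5291, -0.144, 0.2861]
eef_rot: [0.129, 0.992, -0.003, 0.002]
force: [-0.1, -0.2, 0.0]
finger_gap: 0.0509
```

```bash
python3 go.py; python3 see.py pics/c10.png 0
```

```text
t 7.97 local tcp [ 1.000e-04 -2.400e-03  2.861e-01] gap 0.0509 F local [-0.1 -0.2  0. ]
top local -0.0042 -0.0046 0.1804 0.62
```

View pics/c10.png

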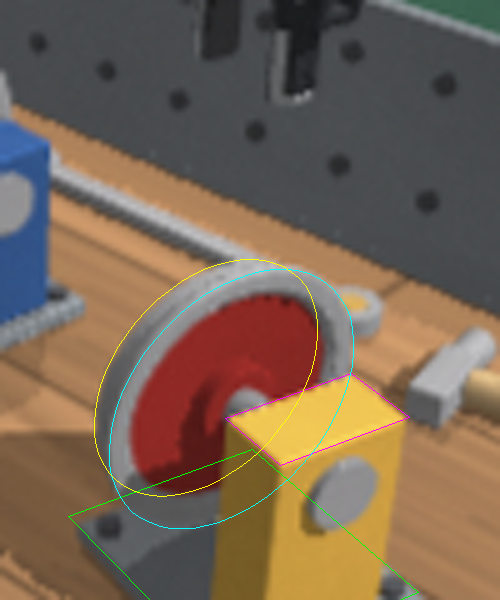

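The wheel's outline matches the upright overlay (rim top at about (250,265)), and the fingers are about 100 mm clear above it.

```bash
python3 -c "
from h import *
print(manip.sign_off())"
```

```text
the job is handed in; nothing more can be done
None
```

I rocked the yellow stand's wheel in to its stop, then out to its other stop, set it upright and let go, and handed the job in at about 8 s. No verdict was reported.

- **Stops:** The inner one was felt at 14.6 N and the outer one at 16 N, with no further motion at either. The pictures matched leans of about +0.23 (just before the final push in) and -0.25 rad.
- **Upright:** The last picture matches an upright wheel. The network put its top 2 mm from the midpoint between the two stops, about 0.02 rad, which is within its 4 mm accuracy.
- **Clear of everything:** The gripper finished about 100 mm above the wheel with near-zero force.
- **Blue stand:** The arm passed well clear of it. I did not measure that wheel again at the end.
- **Disagreements:** The first stand fit was wrong because the base sits about 36 mm towards the block rather than centred under the wheel. The network once also picked the pink stand. I corrected both before touching anything.
- **Refused move:** One move call was refused for a missing "turn" entry, and nothing moved.

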